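# Square up the pile of covers and hold the dry chest's sprung lid

### The arm

A 6-joint arm with a two-finger parallel gripper is mounted at the origin on the work surface. World frame = base frame: x ahead of the robot, y to its left, z up, the work surface at z = 0. Lengths are in mm, angles in degrees, forces in N, time in s.
With the tool pointing down it reaches from about 300 to 850 mm from the base axis. Payload 4.2 kg.
Tool frame: the origin (TCP) lies on the centre line of the jaws, within the pads' length; the fingertips stand 8 mm ahead of it and the grasp point (between the pads) lies 11 mm behind it; z points along the fingers, y is the line along which they close (so a half turn about z gives the same grasp; the last joint's range is limited). The gripper opens to 91 mm and grips with 3 to 60 N. Pads are 32 mm wide; open, the fingers measure 118 mm over their backs; the gripper's body (76 mm by 178 mm) begins 60 mm behind the grasp point.
Start: joints at [71.505, 18.312, 89.639, -0, 72.044, -1.146], TCP at [171.464, 548.856, 221.976] pointing down, gripper open.
Joint ranges: [-177.97, 177.97], [-48.28, 115.42], [12.27, 149.76], [-77.06, 257.06], [2.81, 150.46], [-146.56, 146.56]. Speed limits (degrees/s): [147.25, 147.25, 180, 180, 180, 180].

### API

Orientations are given as [roll, pitch, yaw] about the fixed x, y, z axes, in that order (R = Rz(yaw) Ry(pitch) Rx(roll)).
In Python, from workcell import telemetry, eyes, ticket gives the robot as it stands. The module is installed in compiled form; this text tells all that it offers.
- The arm moves only by the shell command python3 -m crank 'ROWS' [OPENING] [FORCE]. ROWS is JSON, a list of rows, each an object of numbers: "dx", "dy", "dz": the shift along the world's x, y, z normalised to -1 to 1, where 1 is 80 cm; "yaw": the turn about the world's z normalised to -1 to 1, where 1 is 5 degrees. A call has 1 to 10 rows; each row shifts and turns the commanded pose from where the row before left it; what a row does not reach is not made up. A row lasts 1/8 s, in which the tool goes at most 62.5 mm and 10.7 degrees, less where a joint would pass 70% of its speed; a pose out of reach is approached as far as the arm can. A call with a number of a shift or a turn outside -1 to 1 is refused whole. A call with a gripper value outside its range is refused whole. OPENING is the opening, from 0 (shut) to 1 (fully open), set as the call begins (- or left out, the last holds). The fingers move at their own pace and stop on an object; FORCE is the grip in N (left out, the last holds). Time passes only in rows, so rows that do not move let the fingers close. It gives the time, the measured TCP pose, the force, the opening and the grip force at its end, in the units of the state.
- telemetry.state(): the state, without advancing time (a new reading comes with each control period).
- eyes.grab_frame(name): name is "scene" or "top" or "wrist"; returns the picture (420x560x3 uint8, red, green, blue); there is no depth.
- eyes.calibration(name): a dict with "camera_matrix" (3x3 intrinsics, pixels), "world_from_camera" (4x4, takes a point from camera to world coordinates). Camera axes: x right, y down, z forward; pixel columns grow to the right and rows downward; lengths in mm; the calibration is good to about 2 mm. A picture is of the moment at which its call begins: read the wrist's pose just before it. calibration takes no time and is no camera call; for the wrist camera it gives the pose at the moment of the call.
- ticket.job_done(): hands the job in; it is judged then, once.
The state is a dict: "time_s": time; "qpos": joint angles; "qvel": joint speeds; "effort": joint torques, N m; "ee_pos": TCP position; "ee_rot": TCP orientation; "force": force on the tool from outside, world axes, zero at the start; "torque": the same for the moment, N m; "gripper_width": finger opening in mm; "gripper_force": force on a finger pad.
Only numpy, scipy, OpenCV 4.12 (cv2) and the standard library are available. Lean on these libraries where they do the work, as an engineer would, in place of code of your own. Each camera call takes 0.05 s, during which the arm holds its last target. There are 200 camera calls.

### The job

A colleague is about to put the batch of back covers into the dry chest: stack the two loose plain covers squarely, edges flush, on the cover that lies on the white board, and leave everything else on the table where it is. Then take the chest's sprung lid by its bar handle, raise it gently a little way past its balance point, where the springs begin to lift it, without letting it fly open, and ease it back to just below that point, a few centimetres down at the handle, where it would fall shut by itself. Finish there, still holding the lid steady by the handle.

Things in the scene. Friction and masses are not known exactly. Their poses are not given: they have to be found in the camera images.
- cover_a_mid (a point): first loose cover. A plain black back cover of a socket strip: flat plate with round ends, 156 long (its x) x 56 wide (its y) x 16 mm thick, straight parallel sides over its middle 100 mm, flat underneath and on top, shallow screw wells on top, 75 g give or take a third; this point is its centre, half-way up; either end may point either way
- cover_b_mid (a point): second loose cover, just like the first. A plain black back cover of a socket strip: flat plate with round ends, 156 long (its x) x 56 wide (its y) x 16 mm thick, straight parallel sides over its middle 100 mm, flat underneath and on top, shallow screw wells on top, 75 g give or take a third; this point is its centre, half-way up; either end may point either way
- cover_base_mid (a point): the cover that lies loose on the white board, lengthwise. A plain black back cover of a socket strip: flat plate with round ends, 156 long (its x) x 56 wide (its y) x 16 mm thick, straight parallel sides over its middle 100 mm, flat underneath and on top, shallow screw wells on top, 75 g give or take a third; this point is its centre, half-way up; either end may point either way
- board: plain white laminate carrying board, 176 (x) x 96 (y) x 6 mm, flat on the table, does not move; origin at the centre of its underside
- chest: dry chest: white enamelled steel box 220 deep (x) x 340 wide (y) x 105 mm high with a bare steel lid, fixed; origin at the centre of its underside; its front, with the handle and a round hygrometer, faces its own -x; the lid's hinge line runs along its back, parallel to its y, 114 mm behind the origin (+x) and 108 mm above the table
- handle (a point): round steel bar, 12 mm thick, along its y, 120 mm clear between two stems, carried level in front of the lid; this point is the middle of the bar. Lid shut: 106 mm above the table, 270 mm in front of the hinge line, a clear gap of 34 mm between bar and lid for a finger. As the lid rises the bar follows an arc of 270 mm radius about the hinge, up and to the back; it may turn in the grip
- chest_lid (a joint): lid angle in rad: 0 shut, grows as it rises, stop at 1.45. Lid with handle 0.96 kg. The hinge springs balance it at 0.85 (49 degrees; handle then 0.31 m above the table). Below that it falls shut if let go (1.3 N lifts the handle when shut, fading to nothing at 0.85); above it the springs swing it to the stop. Just below means within about 0.2 rad under 0.85, but clearly under
- socket_front: front shell of a socket strip, black, same outline as the covers but 24 mm high and with three round sockets on top; not for the pile; leave alone; origin at the centre of its underside
- phone: dark phone, 148 x 72 x 8 mm; leave alone
- tape: roll of clear tape, 72 mm across, 19 mm high; leave alone
- strip: finished socket strip, black, 156 x 56 x 40 mm, three round sockets on top; leave alone
- screwdriver: screwdriver with black handle, 190 mm long; leave alone
- mug: white mug, 80 mm across, 90 mm high; leave alone
There are look-alikes about, which are no part of the job. What is shaped like the part that bears cover_b_mid but orange is not meant.

How it is judged (in metres and radians):
On the way, in this order (a step that is already met when the one before it is completed fails the run):
1. the two loose covers lie squarely on the bottom cover, on the board (((x of cover_a_mid in the frame of cover_base_mid between -0.007 and 0.007 m and y of cover_a_mid in the frame of cover_base_mid between -0.007 and 0.007 m and z of cover_a_mid in the frame of cover_base_mid between 0.012 and 0.02 m and angle between the x axis of each of cover_a_mid, cover_b_mid and the x axis of cover_base_mid, either way round below 0.1 rad and angle between each of cover_a_mid, cover_b_mid's own z axis and vertical below 0.06 rad and x of cover_b_mid in the frame of cover_base_mid between -0.007 and 0.007 m and y of cover_b_mid in the frame of cover_base_mid between -0.007 and 0.007 m and z of cover_b_mid in the frame of cover_base_mid between 0.028 and 0.036 m) or (x of cover_b_mid in the frame of cover_base_mid between -0.007 and 0.007 m and y of cover_b_mid in the frame of cover_base_mid between -0.007 and 0.007 m and z of cover_b_mid in the frame of cover_base_mid between 0.012 and 0.02 m and angle between the x axis of each of cover_b_mid, cover_a_mid and the x axis of cover_base_mid, either way round below 0.1 rad and angle between each of cover_b_mid, cover_a_mid's own z axis and vertical below 0.06 rad and x of cover_a_mid in the frame of cover_base_mid between -0.007 and 0.007 m and y of cover_a_mid in the frame of cover_base_mid between -0.007 and 0.007 m and z of cover_a_mid in the frame of cover_base_mid between 0.028 and 0.036 m)) and x of cover_base_mid in the frame of board between -0.03 and 0.03 m and y of cover_base_mid in the frame of board between -0.03 and 0.03 m and z of cover_base_mid in the frame of board between 0.01 and 0.018 m), for 0.3 s.
2. the lid, held by its handle, is past its balance point (contact force between the fingers and chest_lid_c0 above 0.05 N and value of joint chest_lid above 0.87 rad), for 0.1 s.
At the end, for the whole second after the job is handed in: Covers in one flat pile on the board, each within 7 mm and 0.1 rad of the bottom one. The fingers still hold the handle and the lid stands still between 0.60 and 0.83 rad, just below its balance point of 0.85 (all of step 1 and contact force between the fingers and chest_lid_c0 above 0.05 N and value of joint chest_lid between 0.6 and 0.83 rad and velocity of joint chest_lid between -0.05 and 0.05 rad/s); the arm keeps its last pose, push and grip.
It fails at once if another thing on the table is pushed more than 3 cm (distance of any of socket_front, phone, tape, strip, screwdriver, mug from where it was at the start of the episode above 0.03 m).
It fails at once if the lid flies open (past 1.25 rad) (value of joint chest_lid above 1.25 rad).
It fails at once if the lid is thrown up or dropped (faster than 2.5 rad/s) (velocity of joint chest_lid above 2.5 rad/s or velocity of joint chest_lid below -2.5 rad/s).
It also fails if it takes over 72 s, if anything falls off the work surface, if the arm or the gripper's body presses on something with over 40 N, if the wrist force passes 120 N, or if a joint passes its speed limit or range.

## Working session

There is one attempt and no reset: what is moved stays moved. The work goes in short steps, Python scripts to look and compute and a shell command to move; the robot and the scene stay as the last step left them, time stands still between calls to the robot, and variables do not carry over. Pictures are saved under pics/ and viewed, at most 10 in all, crops included, and the job is handed in when it is done.

```bash
mkdir -p pics; python3 - <<'E'
from workcell import telemetry, eyes
import cv2,json
s=telemetry.state();print(s)
for n in("top","scene"):
    cv2.imwrite(f"pics/{n}0.png",cv2.resize(eyes.grab_frame(n)[:,:,::-1],(800,600)))
    print(n,eyes.calibration(n))
E
```

```text
{'time_s': 0.0, 'qpos': array([ 7.15046290e+01,  1.83529308e+01,  8.97069034e+01, -8.82763855e-04,
        7.20425050e+01, -1.14574187e+00]), 'qvel': array([ 0.05212466,  0.02041477, -0.02180028, -0.07573427, -0.0262575 ,
       -0.01244959]), 'effort': array([ 1.22890856e-04, -4.12473822e+01, -2.31975067e+01,  7.27871270e-02,
        4.56507260e-02, -1.36259105e-04]), 'ee_pos': array([171.3136878 , 548.37652884, 221.10396007]), 'ee_rot': array([-1.79897665e+02, -1.20723029e-03,  1.62650643e+02]), 'force': array([ 0.94668215,  0.25727943, -1.13349813]), 'torque': array([-0.0567745 ,  0.00956903, -0.00927147]), 'gripper_force': 0.0, 'gripper_width': 91.12241129882382}
top {'camera_matrix': array([[404.1001284 ,   0.        , 276.82163755],
       [  0.        , 404.1001284 , 215.9872903 ],
       [  0.        ,   0.        ,   1.        ]]), 'world_from_camera': array([[ 4.29099162e-03, -9.94561655e-01,  1.04061049e-01,
         3.77677955e+02],
       [-9.99874576e-01, -2.68072323e-03,  1.56091921e-02,
         6.00606614e+01],
       [-1.52453450e-02, -1.04114976e-01, -9.94448416e-01,
         1.38083256e+03],
       [ 0.00000000e+00,  0.00000000e+00,  0.00000000e+00,
         1.00000000e+00]])}
scene {'camera_matrix': array([[424.09752208,   0.        , 279.17283789],
       [  0.        , 424.09752208, 206.40479828],
       [  0.        ,   0.        ,   1.        ]]), 'world_from_camera': array([[-6.42228323e-01,  4.24247610e-01, -6.38401713e-01,
         1.42237529e+03],
       [ 7.66503491e-01,  3.51220717e-01, -5.37695459e-01,
         8.33845988e+02],
       [-3.89610575e-03, -8.34660394e-01, -5.50751166e-01,
         8.96554915e+02],
       [ 0.00000000e+00,  0.00000000e+00,  0.00000000e+00,
         1.00000000e+00]])}
```

View pics/top0.png

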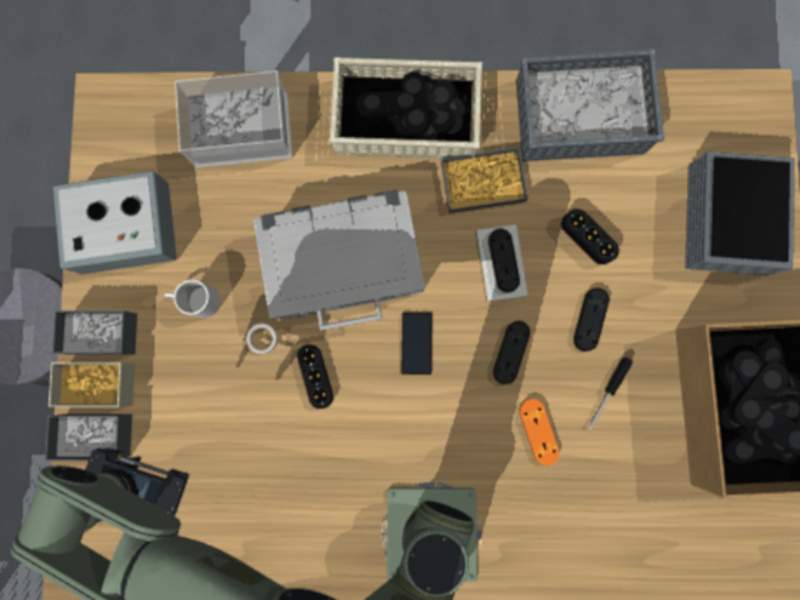

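View pics/scene0.png

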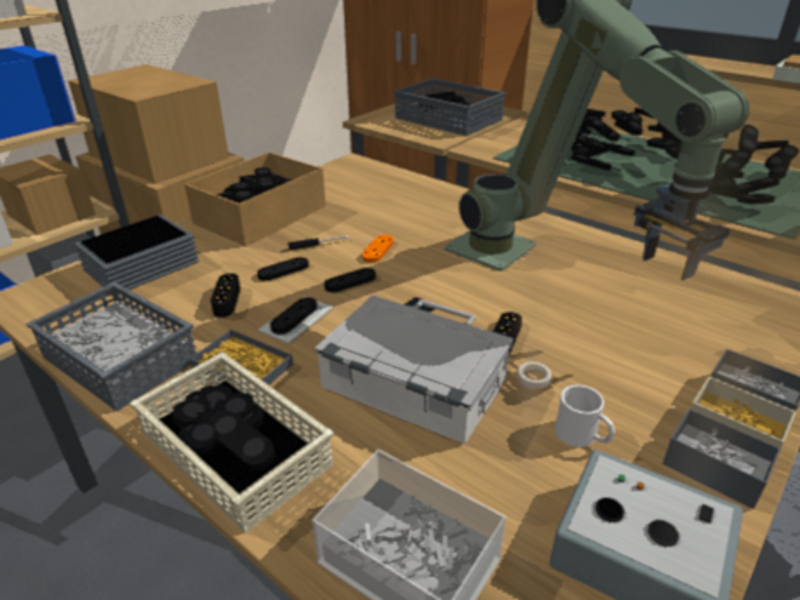

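The top view shows the loose plain covers at about (511,352) and (591,319), the base cover on its board at (504,260) and the handle bar at (350,317). The scene view confirms this; the socketed and orange pieces are the decoys.

```bash
cat > h.py <<'E'
import numpy as np,cv2
from workcell import telemetry, eyes
def ray(cal,uv,z):
    K=cal["camera_matrix"];T=cal["world_from_camera"]
    d=T[:3,:3]@np.linalg.inv(K)@np.array([uv[0],uv[1],1.]);o=T[:3,3]
    return o+d*(z-o[2])/d[2]
def proj(cal,p):
    T=np.linalg.inv(cal["world_from_camera"]);q=cal["camera_matrix"]@(T[:3,:3]@np.array(p,float)+T[:3,3]);return q[:2]/q[2]
def blob(im,cal,uv,z,thr=60):
    m=(im.max(2)<thr).astype(np.uint8)
    m=cv2.morphologyEx(m,cv2.MORPH_CLOSE,np.ones((3,3),np.uint8))
    n,L,st,c=cv2.connectedComponentsWithStats(m)
    ids=[i for i in range(1,n) if st[i,4]>100]
    i=min(ids,key=lambda i:np.hypot(*(c[i]-uv)))
    cs,_=cv2.findContours((L==i).astype(np.uint8),cv2.RETR_EXTERNAL,cv2.CHAIN_APPROX_NONE)
    pts=np.array([ray(cal,p[0],z)[:2] for p in max(cs,key=len)],np.float32)
    (cx,cy),(w,h),a=cv2.minAreaRect(pts)
    if w<h:a+=90;w,h=h,w
    return np.round([cx,cy,w,h,(a+90)%180-90],1)
E
python3 - <<'E'
from h import *
im=eyes.grab_frame("top");cal=eyes.calibration("top")
k=1/1.42857
for n,u,z in(("base",(504,260),18),("b",(511,352),12),("a",(591,319),12),("phone",(417,343),8),("socketR",(590,236),20)):
    print(n,blob(im,cal,np.array(u)*k,z))
for u in((319,325),(381,319),(319,312),(381,302)): print("handle",ray(cal,np.array(u)*k,106))
for n in("wrist",):
    c=eyes.calibration(n);print(c); 
E
```

```text
base [ 638.3 -175.9  153.    55.1   10.4]
b [ 419.2 -191.   152.9   56.9  -19.1]
a [ 497.5 -380.9  152.8   55.5  -16.9]
phone [ 4.399e+02  3.300e+01  1.427e+02  6.760e+01 -1.000e-01]
socketR [ 695.9 -381.7  152.9   66.9   43.5]
handle [473.93421192 249.56015034 106.        ]
handle [487.70190452 112.03471137 106.        ]
handle [502.91334782 250.0850544  106.        ]
handle [525.64655481 112.29656513 106.        ]
{'camera_matrix': array([[336.6159806 ,   0.        , 281.9093791 ],
       [  0.        , 336.6159806 , 205.81274098],
       [  0.        ,   0.        ,   1.        ]]), 'world_from_camera': array([[ 2.97369166e-01,  9.20259033e-01,  2.54351905e-01,
         9.99466263e+01],
       [ 9.54762241e-01, -2.86398892e-01, -8.00296076e-02,
         5.71252788e+02],
       [-8.01865455e-04,  2.66643932e-01, -9.63794776e-01,
         3.83630430e+02],
       [ 0.00000000e+00,  0.00000000e+00,  0.00000000e+00,
         1.00000000e+00]])}
```

```bash
python3 -m crank '[{"dx":0.025,"dy":-0.063},{"dx":0.025,"dy":-0.063},{"dx":0.025,"dy":-0.063},{"dx":0.025,"dy":-0.063},{"dx":0.025,"dy":-0.063},{"dx":0.025,"dy":-0.063},{"dx":0.025,"dy":-0.063},{"dx":0.025,"dy":-0.063},{"dx":0.025,"dy":-0.063},{"dx":0.025,"dy":-0.063}]' 1 20; python3 -m crank '[{"dx":0.025,"dy":-0.063},{"dx":0.025,"dy":-0.063},{"dx":0.025,"dy":-0.063},{"dx":0.025,"dy":-0.063},{"dx":0.025,"dy":-0.063},{"dx":0.025,"dy":-0.063},{},{},{}]'; python3 - <<'E'
from h import *
cal=eyes.calibration("wrist");im=eyes.grab_frame("wrist")
cv2.imwrite("pics/w1.png",im[:,:,::-1])
for n,p,z in(("base",(638,-176,18),18),("b",(419,-191,12),12),("a",(497,-381,12),12)):
    u=proj(cal,p);print(n,u,blob(im,cal,u,z))
E
```

```text
base [-57.22340809 580.81892792] [369.7 490.  759.5 232.5  70.5]
b [-143.69318537  483.55777903] [374.1 488.7 771.9 236.4  70.5]
a [-215.3079216   544.72235104] [374.1 488.7 771.9 236.4  70.5]validation failed for argument at $[0]...
validation failed for argument at $[0]...
```

View pics/w1.png

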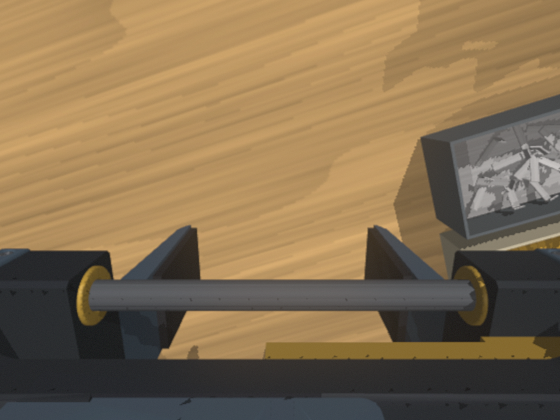

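The move was refused (a row must carry all four keys). The picture is still of the start: the fingers in the lower half, a screw bin at the right.

```bash
python3 -m crank '[{"dx":0.025,"dy":-0.063,"dz":0,"yaw":0},{"dx":0.025,"dy":-0.063,"dz":0,"yaw":0},{"dx":0.025,"dy":-0.063,"dz":0,"yaw":0},{"dx":0.025,"dy":-0.063,"dz":0,"yaw":0},{"dx":0.025,"dy":-0.063,"dz":0,"yaw":0},{"dx":0.025,"dy":-0.063,"dz":0,"yaw":0},{"dx":0.025,"dy":-0.063,"dz":0,"yaw":0},{"dx":0.025,"dy":-0.063,"dz":0,"yaw":0},{"dx":0.025,"dy":-0.063,"dz":0,"yaw":0},{"dx":0.025,"dy":-0.063,"dz":0,"yaw":0}]' 1 20; python3 -m crank '[{"dx":0.025,"dy":-0.063,"dz":0,"yaw":0},{"dx":0.025,"dy":-0.063,"dz":0,"yaw":0},{"dx":0.025,"dy":-0.063,"dz":0,"yaw":0},{"dx":0.025,"dy":-0.063,"dz":0,"yaw":0},{"dx":0.025,"dy":-0.063,"dz":0,"yaw":0},{"dx":0.025,"dy":-0.063,"dz":0,"yaw":0},{"dx":0,"dy":0,"dz":0,"yaw":0},{"dx":0,"dy":0,"dz":0,"yaw":0}]'; python3 - <<'E'
from h import *
cal=eyes.calibration("wrist");im=eyes.grab_frame("wrist")
cv2.imwrite("pics/w2.png",im[:,:,::-1])
for n,p,z in(("base",(638,-176,18),18),("b",(419,-191,12),12),("a",(497,-381,12),12)):
    u=proj(cal,p);print(n,u,blob(im,cal,u,z))
E
```

```text
time_s: 1.45
ee_pos: [371.8, 43.1, 222.1]
ee_rot: [180.0, 0.0, 162.6]
force: [1.4, 0.3, -0.7]
gripper_width: 91.1
gripper_force: 0.0
time_s: 2.45
ee_pos: [491.0, -257.1, 221.5]
ee_rot: [180.0, -0.1, 162.6]
force: [-0.0, 0.2, -0.0]
gripper_width: 90.8
gripper_force: 0.0
base [382.4536205  278.44280898] [ 612.2 -182.8  106.3   50.5   25.6]
b [320.78241383  99.84455142] [ 428.9 -180.7  134.4   30.9  -19. ]
a [180.67522417 218.47310526] [ 483.4 -403.2   70.9    3.5  -16.4]
```

View pics/w2.png

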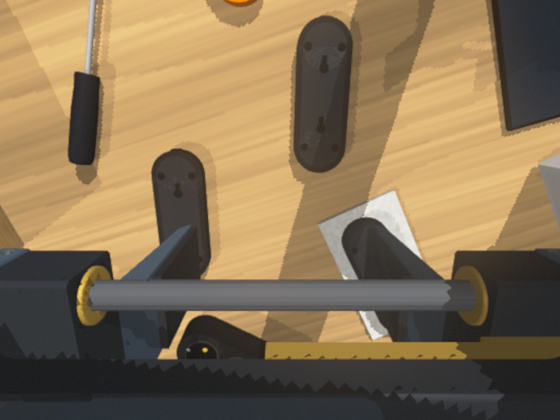

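The wrist picture shows cover b whole (ends (323,15) to (318,173), centre about (321,94)), cover a partly hidden behind the left finger, and the board with the base cover behind the right one. Next I refine b.

```bash
python3 - <<'E'
from h import *
im=cv2.imread("pics/w2.png")[:,:,::-1];cal=eyes.calibration("wrist")
for t in(70,80,90,100): print(t,blob(im,cal,(321,95),12,t),blob(im,cal,(321,95),16,t))
s=telemetry.state();print(s["ee_pos"],s["ee_rot"])
E
```

```text
70 [ 425.  -178.5  151.4   43.9  -27. ] [ 424.9 -179.1  149.8   43.4  -27. ]
80 [ 417.9 -189.3  154.6   56.   -18.7] [ 417.9 -189.8  152.9   55.4  -18.7]
90 [ 418.1 -189.3  156.4   56.6  -18.7] [ 418.1 -189.8  154.7   55.9  -18.7]
100 [ 418.  -189.3  156.5   56.9  -18.6] [ 418.  -189.8  154.8   56.3  -18.6]
[ 490.90416721 -256.57783922  221.74117495] [ 1.79957857e+02 -6.60446797e-02  1.62672545e+02]
```

```bash
python3 -m crank '[{"dx":-0.046,"dy":0.0425,"dz":0,"yaw":-0.27},{"dx":-0.046,"dy":0.0425,"dz":0,"yaw":0},{"dx":0,"dy":0,"dz":-0.055,"yaw":0},{"dx":0,"dy":0,"dz":-0.055,"yaw":0},{"dx":0,"dy":0,"dz":-0.055,"yaw":0},{"dx":0,"dy":0,"dz":-0.055,"yaw":0},{"dx":0,"dy":0,"dz":-0.03,"yaw":0},{"dx":0,"dy":0,"dz":-0.014,"yaw":0},{"dx":0,"dy":0,"dz":0,"yaw":0},{"dx":0,"dy":0,"dz":0,"yaw":0}]' 1 20; python3 -m crank '[{"dx":0,"dy":0,"dz":0,"yaw":0},{"dx":0,"dy":0,"dz":0,"yaw":0},{"dx":0,"dy":0,"dz":0,"yaw":0},{"dx":0,"dy":0,"dz":0,"yaw":0},{"dx":0,"dy":0,"dz":0,"yaw":0}]' 0 20
```

```text
time_s: 3.75
ee_pos: [418.7, -189.7, 11.9]
ee_rot: [-180.0, 0.1, 161.3]
force: [-0.3, -0.2, 0.1]
gripper_width: 91.0
gripper_force: 0.0
time_s: 4.38
ee_pos: [417.9, -189.6, 10.9]
ee_rot: [180.0, 0.0, 161.3]
force: [-0.7, -0.0, 1.9]
gripper_width: 55.7
gripper_force: 20.0
```

```bash
python3 -m crank '[{"dx":0,"dy":0,"dz":0.066,"yaw":0},{"dx":0,"dy":0,"dz":0.066,"yaw":0},{"dx":0,"dy":0,"dz":0.066,"yaw":0},{"dx":0,"dy":0,"dz":0.066,"yaw":0},{"dx":0.068,"dy":0.007,"dz":0,"yaw":0.97},{"dx":0.068,"dy":0.007,"dz":0,"yaw":0.97},{"dx":0.068,"dy":0.007,"dz":0,"yaw":0.97},{"dx":0.068,"dy":0.007,"dz":0,"yaw":0.97},{"dx":0.068,"dy":0.007,"dz":0,"yaw":0.97},{"dx":0.068,"dy":0.007,"dz":0,"yaw":0.97}]'; python3 -m crank '[{"dx":0,"dy":0,"dz":0,"yaw":0},{"dx":0,"dy":0,"dz":0,"yaw":0},{"dx":0,"dy":0,"dz":0,"yaw":0}]';  python3 - <<'E'
from h import *
cal=eyes.calibration("wrist");im=eyes.grab_frame("wrist")
cv2.imwrite("pics/w3.png",im[:,:,::-1])
u=proj(cal,(638,-176,22))
for t in(80,90,100):print(u,blob(im,cal,u,22,t))
print(telemetry.state()["ee_pos"])
E
```

```text
time_s: 5.62
ee_pos: [745.7, -155.6, 221.1]
ee_rot: [180.0, -0.1, -169.4]
force: [0.5, -0.2, -0.7]
gripper_width: 56.2
gripper_force: 20.0
time_s: 6.0
ee_pos: [743.1, -156.3, 222.7]
ee_rot: [-180.0, -0.0, -169.6]
force: [-0.5, 0.4, -1.3]
gripper_width: 55.6
gripper_force: 20.0
[281.21327472  79.83346389] [ 721.5 -158.7  314.3  288.6   10. ]
[281.21327472  79.83346389] [ 691.5 -381.7  167.3   72.6   43.8]
[281.21327472  79.83346389] [782.6 -46.2  37.7   5.8   7.5]
[ 743.16931871 -156.29948455  223.01664765]
```

View pics/w3.png

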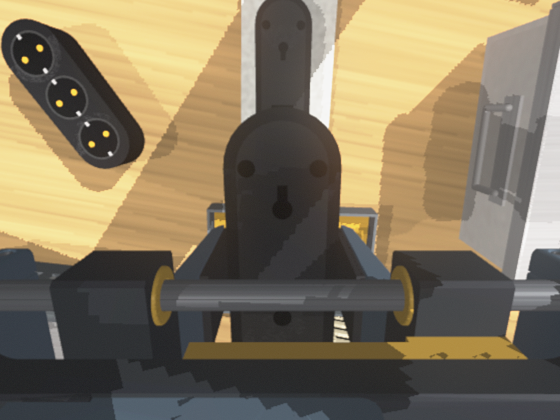

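The wrist view shows the held cover in front (round end at (282,108)) and, beyond it, the base cover on the board (sides at about x=257 and 311 in row 60, end right at the top edge).

```bash
python3 - <<'E'
from h import *
im=cv2.imread("pics/w3.png");cal=eyes.calibration("wrist");g=im.max(2).astype(int)
for r in(2,15,30,45,60,75,90):
    row=g[r];d=[c for c in range(240,330) if row[c]<105]
    L,R=d[0]-.5,d[-1]+.5
    P,Q=ray(cal,(L,r),22),ray(cal,(R,r),22);print(r,L,R,P[:2].round(1),Q[:2].round(1),((P+Q)/2)[:2].round(1))
print(g[0:6,270:296:5])
e=telemetry.state()["ee_pos"]
print("held end",ray(cal,(282,108),e[2]+5)-e, ray(cal,(282,108),e[2]-3)-e)
print("base end",ray(cal,(284,-1),22))
E
```

```text
2 263.5 303.5 [ 572.2 -205.4] [ 565.3 -167.7] [ 568.8 -186.5]
15 256.5 309.5 [ 584.5 -210.2] [ 575.2 -159.7] [ 579.8 -185. ]
30 255.5 311.5 [ 597.6 -209. ] [ 587.7 -155.2] [ 592.7 -182.1]
45 255.5 310.5 [ 610.9 -206.9] [ 601.1 -153.4] [ 606.  -180.1]
60 255.5 310.5 [ 624.5 -204.7] [ 614.6 -150.6] [ 619.5 -177.7]
75 255.5 309.5 [ 638.4 -202.5] [ 628.5 -148.8] [ 633.4 -175.6]
90 255.5 308.5 [ 652.5 -200.2] [ 642.8 -146.9] [ 647.7 -173.5]
[[77 74 78 76 73 71]
 [77 77 79 80 76 71]
 [76 81 79 80 78 72]
 [78 81 79 79 78 76]
 [79 81 80 78 78 76]
 [82 80 78 78 79 78]]
held end [-75.63649519 -13.6705268    5.        ] [-75.73349092 -13.68400054  -3.        ]
base end [ 566.16298873 -186.52510596   22.        ]
```

```bash
python3 -m crank '[{"dx":-0.0665,"dy":-0.0117,"dz":0,"yaw":-0.18},{"dx":-0.0665,"dy":-0.0117,"dz":0,"yaw":0},{"dx":0,"dy":0,"dz":-0.055,"yaw":0},{"dx":0,"dy":0,"dz":-0.055,"yaw":0},{"dx":0,"dy":0,"dz":-0.055,"yaw":0},{"dx":0,"dy":0,"dz":-0.05,"yaw":0},{"dx":0,"dy":0,"dz":-0.013,"yaw":0},{"dx":0,"dy":0,"dz":-0.004,"yaw":0},{"dx":0,"dy":0,"dz":-0.0035,"yaw":0},{"dx":0,"dy":0,"dz":0,"yaw":0}]'; python3 -m crank '[{"dx":0,"dy":0,"dz":0,"yaw":0},{"dx":0,"dy":0,"dz":0,"yaw":0}]'
```

```text
time_s: 7.3
ee_pos: [638.6, -174.9, 34.9]
ee_rot: [-179.9, 0.1, -170.5]
force: [0.6, -0.2, -0.8]
gripper_width: 56.0
gripper_force: 20.0
time_s: 7.55
ee_pos: [638.1, -174.7, 34.0]
ee_rot: [-180.0, 0.0, -170.5]
force: [0.2, 0.0, -0.7]
gripper_width: 56.2
gripper_force: 20.0
```

```bash
python3 -m crank '[{"dx":0,"dy":0,"dz":-0.001,"yaw":0},{"dx":0,"dy":0,"dz":0,"yaw":0}]';python3 -m crank '[{"dx":0,"dy":0,"dz":0,"yaw":0},{"dx":0,"dy":0,"dz":0,"yaw":0},{"dx":0,"dy":0,"dz":0.06,"yaw":0},{"dx":0,"dy":0,"dz":0.059,"yaw":0},{"dx":0,"dy":0,"dz":0.059,"yaw":0},{"dx":0,"dy":0,"dz":0.059,"yaw":0},{"dx":0.0665,"dy":0.012,"dz":0,"yaw":0},{"dx":0.0665,"dy":0.012,"dz":0,"yaw":0},{"dx":0,"dy":0,"dz":0,"yaw":0},{"dx":0,"dy":0,"dz":0,"yaw":0}]' 1;  python3 - <<'E'
from h import *
cal=eyes.calibration("wrist");im=eyes.grab_frame("wrist")
cv2.imwrite("pics/w4.png",im[:,:,::-1])
u=proj(cal,(638,-175,38))
for t in(80,90,100):print(u,blob(im,cal,u,38,t))
print(telemetry.state()["ee_pos"])
E
```

```text
time_s: 7.8
ee_pos: [638.0, -174.7, 32.9]
ee_rot: [-180.0, 0.0, -170.5]
force: [0.3, 0.7, -0.0]
gripper_width: 55.4
gripper_force: 20.0
time_s: 9.05
ee_pos: [743.7, -155.5, 221.6]
ee_rot: [180.0, -0.1, -170.5]
force: [-0.1, -0.5, -0.0]
gripper_width: 91.4
gripper_force: 0.0
[279.75031972  77.95861092] [ 642.4 -173.9  143.2   54.1    9. ]
[279.75031972  77.95861092] [ 643.  -173.6  143.9   54.7    9.6]
[279.75031972  77.95861092] [ 643.  -173.6  144.    55.2    9.5]
[ 743.34711132 -155.67637748  222.33244217]
```

View pics/w4.png

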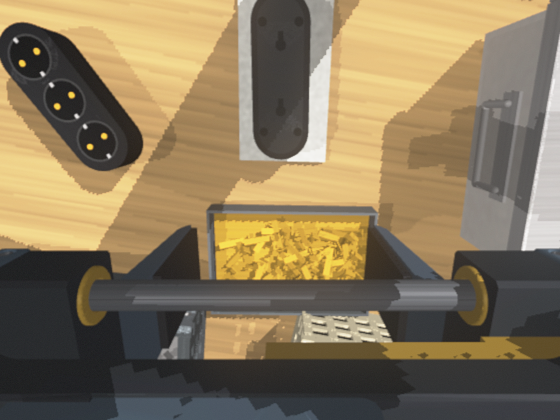

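Cover b sits on the pile, flush with no base edge showing (outline x 252–311, lower end (280,160)). On to cover a.

```bash
python3 -m crank '[{"dx":-0.034,"dy":-0.055,"dz":0,"yaw":-0.87},{"dx":-0.034,"dy":-0.055,"dz":0,"yaw":-0.87},{"dx":-0.034,"dy":-0.055,"dz":0,"yaw":-0.87},{"dx":-0.034,"dy":-0.055,"dz":0,"yaw":-0.87},{"dx":-0.034,"dy":-0.055,"dz":0,"yaw":-0.87},{"dx":-0.034,"dy":-0.055,"dz":0,"yaw":-0.87},{"dx":0,"dy":0,"dz":0,"yaw":0},{"dx":0,"dy":0,"dz":0,"yaw":0}]';  python3 - <<'E'
from h import *
cal=eyes.calibration("wrist");im=eyes.grab_frame("wrist")
cv2.imwrite("pics/w5.png",im[:,:,::-1])
u=proj(cal,(496.5,-380,16))
for t in(80,90,100):print(u,blob(im,cal,u,14,t))
s=telemetry.state();print(s["ee_pos"],s["ee_rot"],s["qpos"])
E
```

```text
time_s: 10.1
ee_pos: [580.3, -419.2, 223.2]
ee_rot: [180.0, 0.0, 163.4]
force: [-0.5, 0.4, -0.4]
gripper_width: 91.4
gripper_force: 0.0
[294.40333457  96.04787805] [ 495.8 -380.1  153.3   54.5  -16.7]
[294.40333457  96.04787805] [ 496.3 -380.2  154.4   54.7  -16.6]
[294.40333457  96.04787805] [ 496.3 -380.2  154.4   55.2  -16.6]
[ 580.93568817 -418.5976125   223.08446992] [1.79970536e+02 3.68437976e-02 1.63429886e+02] [-3.67136326e+01  3.14575604e+01  6.81403733e+01  4.09257099e-02
  8.03776252e+01 -1.10150360e+02]
```

```bash
python3 -m crank '[{"dx":-0.0525,"dy":0.0243,"dz":0,"yaw":0},{"dx":-0.0525,"dy":0.0242,"dz":0,"yaw":0},{"dx":0,"dy":0,"dz":-0.055,"yaw":0},{"dx":0,"dy":0,"dz":-0.055,"yaw":0},{"dx":0,"dy":0,"dz":-0.055,"yaw":0},{"dx":0,"dy":0,"dz":-0.055,"yaw":0},{"dx":0,"dy":0,"dz":-0.03,"yaw":0},{"dx":0,"dy":0,"dz":-0.014,"yaw":0},{"dx":0,"dy":0,"dz":0,"yaw":0},{"dx":0,"dy":0,"dz":0,"yaw":0}]' 1 20; python3 -m crank '[{"dx":0,"dy":0,"dz":0,"yaw":0},{"dx":0,"dy":0,"dz":0,"yaw":0},{"dx":0,"dy":0,"dz":0,"yaw":0},{"dx":0,"dy":0,"dz":0,"yaw":0},{"dx":0,"dy":0,"dz":0,"yaw":0}]' 0 20
```

```text
time_s: 11.4
ee_pos: [498.1, -381.0, 12.6]
ee_rot: [-180.0, 0.1, 163.4]
force: [0.7, 0.3, 0.1]
gripper_width: 90.7
gripper_force: 0.0
time_s: 12.02
ee_pos: [497.1, -380.7, 11.3]
ee_rot: [180.0, 0.0, 163.4]
force: [-0.1, 0.2, 1.1]
gripper_width: 56.2
gripper_force: 20.0
```

```bash
python3 -m crank '[{"dx":0,"dy":0,"dz":0.058,"yaw":0},{"dx":0,"dy":0,"dz":0.058,"yaw":0},{"dx":0,"dy":0,"dz":0.058,"yaw":0},{"dx":0.0252,"dy":0.0368,"dz":0,"yaw":0.745},{"dx":0.0252,"dy":0.0368,"dz":0,"yaw":0.745},{"dx":0.0252,"dy":0.0368,"dz":0,"yaw":0.745},{"dx":0.0252,"dy":0.0368,"dz":0,"yaw":0.745},{"dx":0.0252,"dy":0.0368,"dz":0,"yaw":0.745},{"dx":0.0252,"dy":0.0368,"dz":0,"yaw":0.745},{"dx":0.0253,"dy":0.0367,"dz":0,"yaw":0.75}]'; python3 -m crank '[{"dx":0,"dy":0,"dz":0,"yaw":0},{"dx":0,"dy":0,"dz":0,"yaw":0},{"dx":0,"dy":0,"dz":-0.05,"yaw":0},{"dx":0,"dy":0,"dz":-0.045,"yaw":0},{"dx":0,"dy":0,"dz":-0.02,"yaw":0},{"dx":0,"dy":0,"dz":-0.005,"yaw":0},{"dx":0,"dy":0,"dz":0,"yaw":0},{"dx":0,"dy":0,"dz":0,"yaw":0}]'
```

```text
time_s: 13.28
ee_pos: [638.6, -173.6, 150.0]
ee_rot: [180.0, -0.0, -170.4]
force: [1.0, 0.6, 0.0]
gripper_width: 55.7
gripper_force: 20.0
time_s: 14.28
ee_pos: [639.2, -175.0, 55.9]
ee_rot: [-179.9, 0.1, -170.5]
force: [-0.1, -0.5, -0.7]
gripper_width: 56.1
gripper_force: 20.0
```

```bash
python3 -m crank '[{"dx":-0.0009,"dy":0,"dz":-0.004,"yaw":0},{"dx":0,"dy":0,"dz":-0.0025,"yaw":0},{"dx":0,"dy":0,"dz":0,"yaw":0},{"dx":0,"dy":0,"dz":0,"yaw":0}]'; 
```

```text
time_s: 14.78
ee_pos: [637.6, -174.6, 49.3]
ee_rot: [180.0, 0.0, -170.5]
force: [-0.8, -0.0, 0.8]
gripper_width: 56.0
gripper_force: 20.0
```

```bash
python3 -m crank '[{"dx":0,"dy":0,"dz":0,"yaw":0},{"dx":0,"dy":0,"dz":0,"yaw":0},{"dx":0,"dy":0,"dz":0.06,"yaw":0},{"dx":0,"dy":0,"dz":0.06,"yaw":0},{"dx":0,"dy":0,"dz":0.06,"yaw":0},{"dx":0,"dy":0,"dz":0.036,"yaw":0},{"dx":0.05,"dy":0.012,"dz":0,"yaw":0},{"dx":0.05,"dy":0.012,"dz":0,"yaw":0},{"dx":0,"dy":0,"dz":0,"yaw":0},{"dx":0,"dy":0,"dz":0,"yaw":0}]' 1;  python3 - <<'E'
from h import *
cal=eyes.calibration("wrist");im=eyes.grab_frame("wrist")
u=proj(cal,(638,-175,54))
for t in(80,90,100):print(u,blob(im,cal,u,54,t))
a=im[:200,160:400];b=eyes.grab_frame("scene")[190:260,160:260]
f=lambda x:cv2.resize(x[:,:,::-1],(480,400) if x is a else (320,224),interpolation=cv2.INTER_CUBIC)
A=f(a);B=cv2.copyMakeBorder(f(b),0,176,0,0,cv2.BORDER_CONSTANT)
cv2.imwrite("pics/w6.png",np.hstack([A,B]))
E
```

```text
time_s: 16.02
ee_pos: [716.8, -155.5, 221.4]
ee_rot: [180.0, -0.1, -170.5]
force: [-0.6, -0.5, -0.0]
gripper_width: 91.4
gripper_force: 0.0
[275.06946934 106.19116658] [ 636.8 -174.6  153.2   54.3    9.4]
[275.06946934 106.19116658] [ 636.5 -174.6  154.    54.5    9.6]
[275.06946934 106.19116658] [ 636.5 -174.7  154.1   55.     9.2]
```

View pics/w6.png

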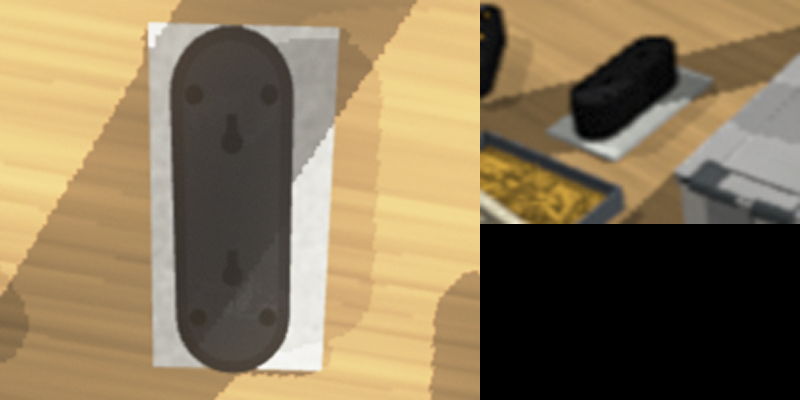

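The left crop shows a single cover outline centred on the board (centre (232,198)). The right crop, from the scene camera, shows a clean three-high pile at (625,90) with flush edges. Next is the handle.

```bash
python3 -m crank '[{"dx":-0.0155,"dy":0.0161,"dz":0,"yaw":-0.99},{"dx":-0.0155,"dy":0.0161,"dz":0,"yaw":-0.99},{"dx":-0.0155,"dy":0.0161,"dz":0,"yaw":-0.99},{"dx":-0.0155,"dy":0.0161,"dz":0,"yaw":-0.99},{"dx":-0.0155,"dy":0.0161,"dz":0,"yaw":-0.99},{"dx":-0.0155,"dy":0.0161,"dz":0,"yaw":-0.99},{"dx":-0.0155,"dy":0.0161,"dz":0,"yaw":-0.99},{"dx":-0.0155,"dy":0.0161,"dz":0,"yaw":-0.99},{"dx":-0.0155,"dy":0.0161,"dz":0,"yaw":-0.99},{"dx":-0.0155,"dy":0.0161,"dz":0,"yaw":-0.99}]'; python3 -m crank '[{"dx":-0.0155,"dy":0.0161,"dz":0,"yaw":-0.99},{"dx":-0.0155,"dy":0.0161,"dz":0,"yaw":-0.99},{"dx":-0.0155,"dy":0.0161,"dz":0,"yaw":-0.99},{"dx":-0.0155,"dy":0.0161,"dz":0,"yaw":-0.99},{"dx":-0.0155,"dy":0.0161,"dz":0,"yaw":-0.99},{"dx":-0.0155,"dy":0.0161,"dz":0,"yaw":-0.99},{"dx":-0.0155,"dy":0.0161,"dz":0,"yaw":-0.99},{"dx":-0.0155,"dy":0.0161,"dz":0,"yaw":-0.99},{"dx":-0.0155,"dy":0.0161,"dz":0,"yaw":-0.99}]'; python3 -m crank '[{"dx":0,"dy":0,"dz":0,"yaw":0},{"dx":0,"dy":0,"dz":0,"yaw":0}]'; python3 - <<'E'
from h import *
im=eyes.grab_frame("wrist")
cv2.imwrite("pics/w7.png",im[:,:,::-1])
E
```

```text
time_s: 17.38
ee_pos: [592.2, -26.8, 222.6]
ee_rot: [180.0, 0.0, 139.8]
force: [-1.3, 0.2, -0.0]
gripper_width: 91.1
gripper_force: 0.0
time_s: 18.5
ee_pos: [480.7, 89.0, 222.5]
ee_rot: [180.0, 0.0, 95.2]
force: [0.3, -0.2, -0.3]
gripper_width: 91.2
gripper_force: 0.0
time_s: 18.75
ee_pos: [482.1, 88.7, 222.4]
ee_rot: [179.9, 0.0, 95.5]
force: [0.1, -0.0, -0.2]
gripper_width: 91.2
gripper_force: 0.0
```

View pics/w7.png

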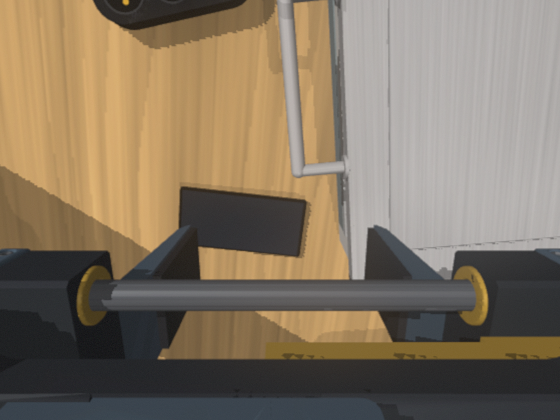

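The bar runs from (286,2) at the far stem to (298,172) at the near stem, with the lid edge to its right at about x=345.

```bash
python3 - <<'E'
from h import *
c=eyes.calibration("wrist")
P=[ray(c,u,106) for u in((286,2),(292,90),(297.5,171),(345,165))]
for p in P:print(p.round(1))
print(np.degrees(np.arctan2(*(P[0]-P[2])[[1,0]])))
d=(P[0]-P[2])/np.linalg.norm(P[0]-P[2]);print("mid if 126 long from near end",P[2]+63*d)
E
```

```text
[471.  242.1 106. ]
[481.8 181.6 106. ]
[493.  118.3 106. ]
[531.8 127.1 106. ]
100.08328441785177
mid if 126 long from near end [481.98702378 180.35801272 106.        ]
```

```bash
python3 -m crank '[{"dx":0,"dy":0.0382,"dz":0,"yaw":0.45},{"dx":0,"dy":0.0382,"dz":0,"yaw":0.45},{"dx":0,"dy":0.0382,"dz":0,"yaw":0},{"dx":0,"dy":0,"dz":-0.04,"yaw":0},{"dx":0,"dy":0,"dz":-0.04,"yaw":0},{"dx":0,"dy":0,"dz":-0.01,"yaw":0},{"dx":0,"dy":0,"dz":0,"yaw":0},{"dx":0,"dy":0,"dz":0,"yaw":0}]' 0.35 12; python3 - <<'E'
from h import *
c=eyes.calibration("wrist");im=eyes.grab_frame("wrist")
cv2.imwrite("pics/w8.png",im[:,:,::-1])
print(proj(c,(482,180.4,106)))
E
```

```text
time_s: 19.8
ee_pos: [483.0, 181.0, 151.3]
ee_rot: [179.8, -0.0, 99.9]
force: [0.5, -0.6, 0.1]
gripper_width: 32.2
gripper_force: 0.0
[279.30007461 232.98197695]
```

View pics/w8.png

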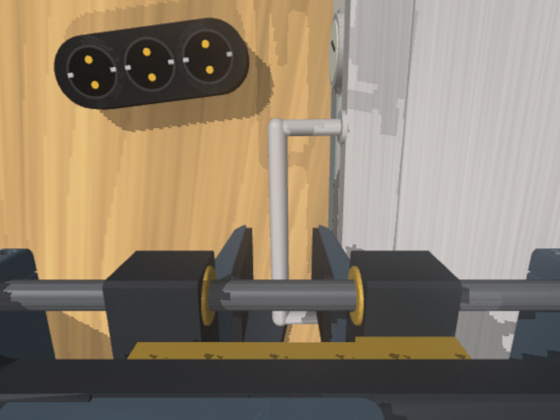

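The bar runs vertically at x≈278 and is centred between the fingers (x≈250 and 313), which are clear of the lid.

```bash
python3 -m crank '[{"dx":0,"dy":0,"dz":-0.03,"yaw":0},{"dx":0,"dy":0,"dz":-0.025,"yaw":0},{"dx":0,"dy":0,"dz":-0.014,"yaw":0},{"dx":0,"dy":0,"dz":0,"yaw":0},{"dx":0,"dy":0,"dz":0,"yaw":0}]' 0.35 12; python3 -m crank '[{"dx":0,"dy":0,"dz":0,"yaw":0},{"dx":0,"dy":0,"dz":0,"yaw":0},{"dx":0,"dy":0,"dz":0,"yaw":0},{"dx":0,"dy":0,"dz":0,"yaw":0},{"dx":0,"dy":0,"dz":0,"yaw":0}]' 0 12
```

```text
time_s: 20.48
ee_pos: [482.6, 181.2, 95.7]
ee_rot: [179.9, -0.0, 100.0]
force: [-0.1, -0.7, -0.3]
gripper_width: 32.0
gripper_force: 0.0
time_s: 21.1
ee_pos: [481.1, 180.8, 94.8]
ee_rot: [-179.9, 0.0, 100.0]
force: [-4.7, 0.0, 4.0]
gripper_width: 11.3
gripper_force: 12.0
```

```bash
python3 - <<'E'
import numpy as np
def rows(t):
    t=np.array(t);u=270*(1-np.cos(t))/800;z=270*np.sin(t)/800
    for a,b,c in zip(t[1:],np.diff(u),np.diff(z)):print(a.round(2),"dx %.4f dy %.4f dz %.4f"%(b*.985,b*.174,c))
rows(np.arange(0,.81,.08));rows([.8,.83,.86,.89,.92]);rows([.92,.89,.86,.83,.8,.77,.74,.72])
E
```

```text
0.08 dx 0.0011 dy 0.0002 dz 0.0270
0.16 dx 0.0032 dy 0.0006 dz 0.0268
0.24 dx 0.0053 dy 0.0009 dz 0.0265
0.32 dx 0.0073 dy 0.0013 dz 0.0259
0.4 dx 0.0094 dy 0.0017 dz 0.0253
0.48 dx 0.0113 dy 0.0020 dz 0.0244
0.56 dx 0.0132 dy 0.0023 dz 0.0234
0.64 dx 0.0150 dy 0.0027 dz 0.0223
0.72 dx 0.0167 dy 0.0030 dz 0.0210
0.8 dx 0.0183 dy 0.0032 dz 0.0196
0.83 dx 0.0073 dy 0.0013 dz 0.0069
0.86 dx 0.0075 dy 0.0013 dz 0.0067
0.89 dx 0.0077 dy 0.0014 dz 0.0065
0.92 dx 0.0078 dy 0.0014 dz 0.0063
0.89 dx -0.0078 dy -0.0014 dz -0.0063
0.86 dx -0.0077 dy -0.0014 dz -0.0065
0.83 dx -0.0075 dy -0.0013 dz -0.0067
0.8 dx -0.0073 dy -0.0013 dz -0.0069
0.77 dx -0.0070 dy -0.0012 dz -0.0072
0.74 dx -0.0068 dy -0.0012 dz -0.0074
0.72 dx -0.0044 dy -0.0008 dz -0.0050
```

```bash
python3 -m crank '[{"dx":0.0011,"dy":0.0002,"dz":0.027,"yaw":0},{"dx":0.0032,"dy":0.0006,"dz":0.0268,"yaw":0},{"dx":0.0053,"dy":0.0009,"dz":0.0265,"yaw":0},{"dx":0.0073,"dy":0.0013,"dz":0.0259,"yaw":0},{"dx":0.0094,"dy":0.0017,"dz":0.0253,"yaw":0},{"dx":0,"dy":0,"dz":0,"yaw":0},{"dx":0,"dy":0,"dz":0,"yaw":0}]'
```

```text
time_s: 21.98
ee_pos: [499.9, 184.4, 199.4]
ee_rot: [-179.6, -0.0, 99.9]
force: [-8.4, 0.1, 2.1]
gripper_width: 11.5
gripper_force: 12.0
```

```bash
python3 -m crank '[{"dx":0.0093,"dy":0.002,"dz":0.0244,"yaw":0},{"dx":0.0132,"dy":0.0023,"dz":0.0234,"yaw":0},{"dx":0.015,"dy":0.0027,"dz":0.0223,"yaw":0},{"dx":0.0167,"dy":0.003,"dz":0.021,"yaw":0},{"dx":0.0183,"dy":0.0032,"dz":0.0196,"yaw":0},{"dx":0,"dy":0,"dz":0,"yaw":0},{"dx":0,"dy":0,"dz":0,"yaw":0}]'
```

```text
time_s: 22.85
ee_pos: [558.8, 195.4, 290.5]
ee_rot: [-179.8, -0.1, 100.0]
force: [-10.2, 0.1, 9.7]
gripper_width: 11.5
gripper_force: 12.0
```

```bash
python3 -m crank '[{"dx":0.0063,"dy":0.0011,"dz":0.0079,"yaw":0},{"dx":0.0065,"dy":0.0011,"dz":0.0077,"yaw":0},{"dx":0.0077,"dy":0.0014,"dz":0.0065,"yaw":0},{"dx":0.0078,"dy":0.0014,"dz":0.0063,"yaw":0},{"dx":0,"dy":0,"dz":0,"yaw":0},{"dx":0,"dy":0,"dz":0,"yaw":0},{"dx":0,"dy":0,"dz":0,"yaw":0}]'; python3 - <<'E'
from h import *
im=eyes.grab_frame("wrist"); cv2.imwrite("pics/w9.png",im[:,:,::-1])
a=eyes.grab_frame("scene"); cv2.imwrite("pics/s9.png",cv2.resize(a[150:330,200:400,::-1],(667,600)))
E
```

```text
time_s: 23.72
ee_pos: [583.8, 200.1, 312.2]
ee_rot: [179.9, -0.1, 100.0]
force: [-4.9, 1.7, 5.3]
gripper_width: 11.6
gripper_force: 12.0
```

View pics/s9.png

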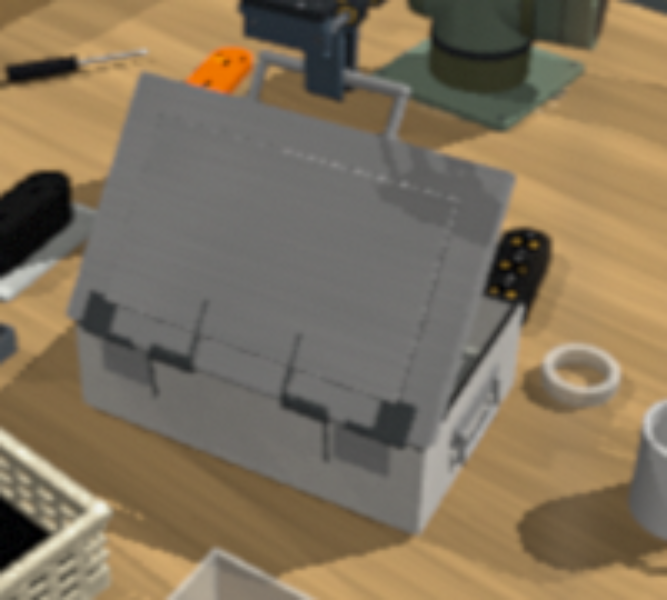

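The scene crop shows the lid raised about halfway, with the fingers on the bar at (325,80). The pose puts the lid near 0.92 rad; I add a small margin before easing back.

```bash
python3 -m crank '[{"dx":0.006,"dy":0.0011,"dz":0.0055,"yaw":0},{"dx":0.0063,"dy":0.0011,"dz":0.0053,"yaw":0},{"dx":0,"dy":0,"dz":0,"yaw":0},{"dx":0,"dy":0,"dz":0,"yaw":0},{"dx":0,"dy":0,"dz":0,"yaw":0}]'
```

```text
time_s: 24.45
ee_pos: [593.8, 201.8, 319.6]
ee_rot: [180.0, -0.1, 100.0]
force: [-1.7, 4.5, 1.1]
gripper_width: 11.5
gripper_force: 12.0
```

```bash
python3 -m crank '[{"dx":-0.0071,"dy":-0.0013,"dz":-0.0054,"yaw":0},{"dx":-0.0071,"dy":-0.0013,"dz":-0.0054,"yaw":0},{"dx":-0.0071,"dy":-0.0013,"dz":-0.0054,"yaw":0},{"dx":-0.0075,"dy":-0.0013,"dz":-0.0067,"yaw":0},{"dx":-0.0075,"dy":-0.0013,"dz":-0.0067,"yaw":0},{"dx":-0.0075,"dy":-0.0013,"dz":-0.0067,"yaw":0},{"dx":-0.0061,"dy":-0.0011,"dz":-0.0065,"yaw":0},{"dx":-0.0061,"dy":-0.0011,"dz":-0.0065,"yaw":0},{"dx":-0.0061,"dy":-0.0011,"dz":-0.0065,"yaw":0},{"dx":0,"dy":0,"dz":0,"yaw":0}]';  python3 -m crank '[{"dx":0,"dy":0,"dz":0,"yaw":0},{"dx":0,"dy":0,"dz":0,"yaw":0},{"dx":0,"dy":0,"dz":0,"yaw":0},{"dx":0,"dy":0,"dz":0,"yaw":0}]'
python3 - <<'E'
from h import *
c=eyes.calibration("top");im=eyes.grab_frame("top");
b=eyes.grab_frame("scene")
cv2.imwrite("pics/f.png",np.hstack([cv2.resize(im[100:300,150:450,::-1],(420,280)),cv2.resize(b[150:330,130:400,::-1],(380,253))][0:1]))
for u,z in(((353,182),54),): print(blob(im,c,u,z))
print(telemetry.state()["qvel"].round(2))
E
```

```text
time_s: 25.7
ee_pos: [543.9, 192.1, 274.0]
ee_rot: [180.0, 0.0, 100.0]
force: [1.8, 5.2, -2.7]
gripper_width: 12.0
gripper_force: 12.0
time_s: 26.2
ee_pos: [544.2, 192.2, 274.4]
ee_rot: [180.0, 0.0, 100.0]
force: [1.7, 5.7, -2.8]
gripper_width: 11.6
gripper_force: 12.0
[ 635.2 -172.1  155.8   60.8    9.7]
[ 0.04  0.01 -0.09  0.04 -0.07 -0.01]
```

```bash
python3 -c "
from workcell import ticket;print(ticket.job_done())"
```

```text
the job is handed in; nothing more can be done
None
```

I stacked both covers flush on the base cover, raised the lid to about 0.97 rad and eased it back to about 0.72 rad. It was still held by the handle when I handed the job in; the lid angles are worked out from the tool position, and no verdict came back.

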